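# Tap the bearing cup home in a banding-wheel stand

## Robot

A 6-joint arm with a two-finger parallel gripper is mounted at the origin on the work surface. World frame = base frame: x ahead of the robot, y to its left, z up, the work surface at z = 0. Lengths are in m, angles in rad, forces in N, time in s.
With the tool pointing down it reaches from about 0.275 to 1 m from the base axis. Payload 8.4 kg.
Tool frame: the origin (TCP) lies on the centre line of the jaws, within the pads' length; the fingertips stand 17 mm ahead of it and the grasp point (between the pads) lies 2 mm behind it (bot.tcp_to_tips is the z of the fingertips in the tool frame, in m); z points along the fingers, y is the line along which they close (so a half turn about z gives the same grasp; the last joint's range is limited). The gripper opens to 85 mm and grips with 20 to 120 N. Pads are 22 mm wide; open, the fingers measure 114 mm over their backs; the gripper's body (76 mm by 85 mm) begins 54 mm behind the grasp point. The pads swing forward as they close: fully open they stand 13 mm farther back than shut.
Start: joints at [-1.118, 0.353, 1.633, -0, 1.155, -0.002], TCP at [0.275, -0.561, 0.248] pointing down, gripper open.
Joint ranges: [-2.63, 2.63], [-0.92, 2.1], [0.06, 2.66], [-1.3, 4.44], [0, 2.69], [-3.02, 3.02]. Speed limits (rad/s): [2.22, 2.22, 2.79, 3.14, 3.14, 3.14].

## Interface

Orientations are given as a unit quaternion [x, y, z, w].
In Python, from workcell import bot, hand, kinematics, get_obs, vision, hand_in gives the robot as it stands. The module is installed in compiled form; this text tells all that it offers. Calls block until the motion is done:
- bot.reach(position, orientation): joint-space move of the TCP to a pose.
- bot.servo_line(position, ori=None, velocity=0.15): straight line of the TCP; ori=None keeps the orientation; velocity is the mean speed in m/s.
- bot.goto_joints(angles): joint-space move.
- hand.move_gripper(opening, strength=None): finger opening in m; strength is the grip in N (None keeps the last); returns when the fingers have stopped.
- bot.dwell(seconds).
- kinematics.solve_ik(position, orientation): joint angles nearest the present ones, or None.
- get_obs(): the state.
- vision.read_camera(name): name is "scene" or "top" or "wrist"; returns a dict with "frame" (480x640x3 uint8, red, green, blue), "intrinsics" (3x3 intrinsics, pixels), "dist" ([k1, k2, p1, p2, k3] as OpenCV has them; the pictures are not rectified), "view" (4x4, takes a point from world to camera coordinates). Camera axes: x right, y down, z forward; pixel columns grow to the right and rows downward; lengths in m; the calibration is good to about 2 mm. A picture is of the moment at which its call begins. There is no depth.
A pose or a line that the arm cannot do raises bot.IKError and nothing moves.
- hand_in(): hands the job in; it is judged then, once.
The state is a dict: "time_s": time; "joint_pos": joint angles; "joint_vel": joint speeds; "joint_efforts": joint torques, N m; "position": TCP position; "orientation": TCP orientation; "wrist_force": force on the tool from outside, world axes, zero at the start; "ft_torque": the same for the moment, N m; "gripper_width": finger opening in m; "grip_force": force on a finger pad.
Only numpy, scipy, OpenCV 4.12 (cv2) and the standard library are available. Lean on these libraries where they do the work, as an engineer would, in place of code of your own. Each camera call takes 0.05 s, during which the arm holds its last target. There are 200 camera calls.

## Task

The steel bearing cup is started, crooked, in the bore of the pottery turntable stand. Take the wooden drift from its holder block and press with its foot on the cup's flange, gently and on alternate sides so that the cup never cocks badly, until it is fully home and square, and seat it with one firm steady push of about 20 N, never much more, held for half a second. Then stand the drift back in the hole of its block and let go; keep the gripper off the cup and leave the other things alone.

Things in the scene. Friction and masses are not known exactly. Their poses are not given: they have to be found in the camera images.
- stand: Grey cast turntable stand, fixed: round foot 150 mm across, 16 mm high; on it a round hub 88 mm across, its flat top 45 mm above the bench, with an upright bore. A fixed steel spindle 16 mm thick stands on the hub's axis up to 72 mm above the bench. Origin: on the axis at the bench surface, z up.
- cup: Steel bearing cup, a ring started by hand in the bore round the spindle: flange 72 mm across outside, 44 mm inside, 6 mm thick; its 59 mm skirt is held in the bore and cannot be lifted out. Origin: centre of the flange's upper face; z is the cup's axis, up when square. At the start it stands 7 to 9 mm above home and leans by up to 0.065 rad in any direction.
- home (a point): Fixed point on the stand's axis, 51 mm above the bench: where the cup's origin is when it is home, flange flat on the hub, and stops solid. The seating push at the end: about 20 N on the rim with the cup home, held steady for half a second (15 to 26 N for 0.4 s counts). More than 40 N on the cup even for an instant, or a lean over 0.08 rad, spoils the job.
- rim (a point): A point of the cup, on its upper face at radius 29 mm (middle of the 14 mm wide flat rim), on the cup's +x. Tight, dry fit, no spring-back: on one side of the rim about 7 N starts to tilt it, 10 to 13 N drives that side down at 10 to 15 mm/s, faster needs more. The pushed side goes down, the opposite side about stays: the middle sinks by half the stroke and the cup tilts.
- drift: Light wooden drift, 60 to 130 g, 110 mm long, upright in the holder's hole: round foot 14 mm thick, 40 mm long; then a square collar 38 mm wide from 40 to 48 mm above the foot's end; then a square grip 24 by 24 mm up to 110 mm, faces along x and y. Grip it there, fingertips just above the collar. Origin: centre of the foot's lower end; z along it, up to the grip.
- holder: Dark wooden holder block, fixed, 80 by 80 mm and 50 mm high, with an upright through hole 22 mm wide in its middle. The drift stands in it with its collar resting on the block's top, so the drift's origin is 10 mm above the bench. Origin: centre of the block's underside, z up, sides along x and y.
- roller: Ridged wooden roller with two handles, 180 mm long; bystander.
- washer: Loose dark steel washer 48 mm across, 5 mm thick, lying flat; bystander.
- driver: Screwdriver lying on the bench; bystander.
- mug: White mug, 90 mm tall; bystander.
- ruler: Flat violet plastic ruler, 300 by 36 by 4 mm; bystander.
- bowl: Terracotta bowl 110 mm across, 50 mm high; bystander.
- can: Dark metal can, 70 mm across, 100 mm high; bystander.

How it is judged:
By the outcome, as a careful person would: the job done as asked, in the order asked, and still so for the second after the job is handed in, with the robot touching nothing.
It also fails if it takes over 70 s, if anything falls off the work surface, if the arm or the gripper's body presses on something with over 40 N, if the wrist force passes 120 N, or if a joint passes its speed limit or range.

## Working session

There is one attempt and no reset: what is moved stays moved. The work goes in short steps, each a Python script; the robot and the scene stay as the last script left them, time stands still between calls to the robot, and variables do not carry over. Pictures are saved under pics/ and viewed, at most 10 in all, crops included, and the job is handed in when it is done.

```bash
mkdir -p pics
python3 - <<'E'
from workcell import bot, hand, kinematics, get_obs, vision
import cv2,numpy as np
for n in ("scene","top"):
    d=vision.read_camera(n); cv2.imwrite(f"pics/{n}0.png",d["frame"][:,:,::-1])
    print(n,d["intrinsics"].tolist(),d["dist"],np.round(d["view"],4).tolist())
o=get_obs();print(o)
E
```

```text
scene [[608.1528496817888, 0.0, 323.9245775021629], [0.0, 608.1528496817888, 236.1046073161517], [0.0, 0.0, 1.0]] [-0.05297368  0.          0.          0.          0.        ] [[-0.6374, 0.7705, -0.0096, 0.4209], [0.465, 0.3747, -0.8021, -0.2035], [-0.6144, -0.5157, -0.5971, 1.8633], [0.0, 0.0, 0.0, 1.0]]
top [[479.67129427022877, 0.0, 313.31411802610825], [0.0, 479.67129427022877, 240.3712779911507], [0.0, 0.0, 1.0]] [-0.05836019  0.          0.          0.          0.        ] [[-0.025, -0.9996, 0.0157, -0.0348], [-0.9801, 0.0214, -0.1971, 0.6056], [0.1967, -0.0203, -0.9803, 0.8286], [0.0, 0.0, 0.0, 1.0]]
{'time_s': 0.1, 'joint_pos': array([-1.11837136e+00,  3.53592597e-01,  1.63405848e+00,  1.99886822e-05,
        1.15516749e+00, -2.42036257e-03]), 'joint_vel': array([ 0.00084031, -0.00059457, -0.00154787, -0.00083095, -0.00043603,
        0.00129709]), 'joint_efforts': array([-8.95110315e-04, -6.06359768e+01, -3.42820680e+01,  7.07282493e-05,
        4.02848455e-03,  1.69196369e-05]), 'position': array([ 0.27439811, -0.56110283,  0.24762871]), 'orientation': array([ 9.74251463e-01,  2.25463324e-01, -1.27846111e-04, -5.99549011e-04]), 'wrist_force': array([0.75130709, 0.41369043, 0.50590491]), 'ft_torque': array([0.02129113, 0.02874717, 0.00743088]), 'grip_force': 0.0, 'gripper_width': 0.08526041254209443}
```

View pics/scene0.png

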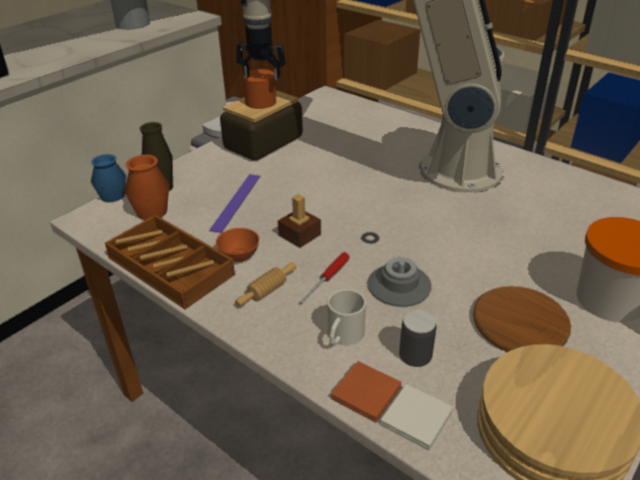

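View pics/top0.png

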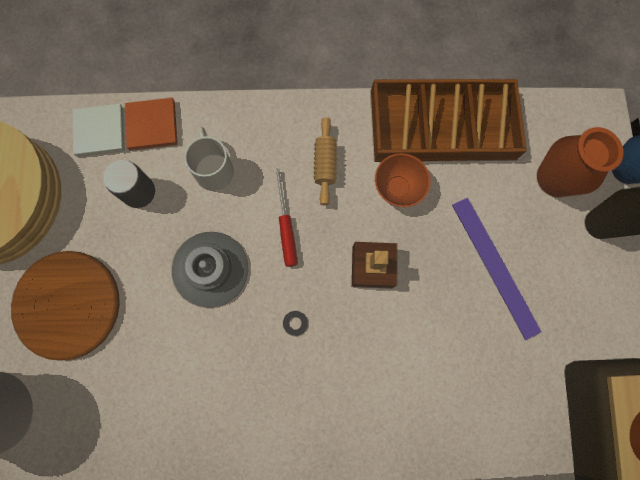

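The scene view shows the stand near (400,280) and the holder with drift near (299,225). In the top view the stand's foot is centred near (210,269) and the block's top near (375,263), with the drift's grip end at (381,257).

```bash
cat > h.py <<'E'
from workcell import bot, hand, kinematics, get_obs, vision, hand_in
import cv2, numpy as np
from scipy.spatial.transform import Rotation as R
def snap(n,name=None):
    d=vision.read_camera(n)
    if name: cv2.imwrite(f"pics/{name}.png",d["frame"][:,:,::-1])
    return d
def cast(d,px,z):
    u=cv2.undistortPoints(np.array(px,float).reshape(-1,1,2),d["intrinsics"],d["dist"]).reshape(-1,2)
    V=d["view"]; Rm,t=V[:3,:3],V[:3,3]; c=-Rm.T@t
    r=np.c_[u,np.ones(len(u))]@Rm
    return c+r*((z-c[2])/r[:,2])[:,None]
def proj(d,P):
    V=d["view"]
    return cv2.projectPoints(np.array(P,float).reshape(-1,3),cv2.Rodrigues(V[:3,:3])[0],V[:3,3],d["intrinsics"],d["dist"])[0].reshape(-1,2)
def down(yaw): # tool z down, tool x at angle yaw
    return (R.from_euler('z',yaw)*R.from_euler('x',np.pi)).as_quat()
E
python3 - <<'E'
from h import *
d=snap("top")
print(cast(d,[[210,269]],.01),cast(d,[[375,258]],.05),cast(d,[[381,257]],.12))
st=cast(d,[[210,269]],.01)[0]; ho=cast(d,[[375,258]],.05)[0]
for nm,p in(("st",st),("ho",ho)):
    for yaw in (0,):
        bot.reach([p[0]-.05,p[1],.30],down(yaw))
        w=snap("wrist","w_"+nm); V=w["view"]; print(nm,-V[:3,:3].T@V[:3,3],V[2,:3],get_obs()["joint_pos"])
a=cv2.imread("pics/w_st.png");b=cv2.imread("pics/w_ho.png")
cv2.imwrite("pics/both.png",cv2.resize(np.vstack([a,b]),(400,600)))
print(get_obs()["time_s"])
E
```

```text
[[0.56258191 0.15143752 0.01      ]] [[ 0.57063887 -0.16360707  0.05      ]] [[ 0.56096055 -0.16353217  0.12      ]]
st [0.59328318 0.15127734 0.42641334] [-0.31605416  0.00113538 -0.94874047] [ 2.83427969e-01  1.63634310e-01  1.76719369e+00 -1.67877298e-04
  1.21087942e+00  1.85505803e+00]
ho [ 0.60129865 -0.16246205  0.42645665] [-0.315978    0.00146969 -0.94876538] [-3.05432766e-01  1.81806742e-01  1.74479298e+00  4.17779804e-04
  1.21502500e+00  1.26415511e+00]
4.1083
```

View pics/both.png

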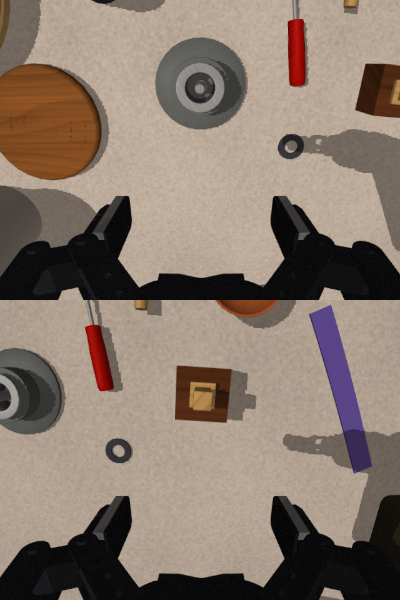

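The wrist view shows the stand (upper picture, foot centred near (200,83) at half-ish scale) and the block with the drift (lower picture, near (203,395)). The next step is to refine both with masks.

Run:
```python
from h import *
w=snap("wrist","w_ho2")
f=w["frame"]; hsv=cv2.cvtColor(f,cv2.COLOR_RGB2HSV)
c=f[110:280,250:400]; 
# grip: bright wood
roi=np.zeros(f.shape[:2],np.uint8); roi[100:220,260:390]=255
for lo in (120,150,180,200):
    m=cv2.inRange(hsv,(10,80,lo),(30,255,255))&roi
    cs=cv2.findContours(m,0,2)[0]
    if cs:
        k=max(cs,key=cv2.contourArea); print(lo,cv2.contourArea(k),cv2.minAreaRect(k))
m=cv2.inRange(hsv,(0,90,20),(14,255,140))&roi
a=cv2.resize(f[90:220,260:390],None,fx=4.4,fy=4.4,interpolation=cv2.INTER_CUBIC)[:,:,::-1]
cv2.imwrite("pics/hoz.png",a[:,:400+172])
# approach stand
st=[0.5626,.1514]
bot.reach([st[0]-.02,st[1],.30],down(0))
w=snap("wrist","w_st2"); V=w["view"]
f=w["frame"]; hsv=cv2.cvtColor(f,cv2.COLOR_RGB2HSV)
m=cv2.inRange(hsv,(0,0,0),(180,60,255))
p=proj(w,[[*st,.016]])[0].astype(int); print(p)
x0,y0=p[0]-130,max(p[1]-130,0)
b=cv2.resize(f[y0:y0+260,x0:x0+260],(580,580))[:,:,::-1]
cv2.imwrite("pics/stz.png",b); print(x0,y0,get_obs()["time_s"])
np.savez("stw.npz",**w)
```

```text
120 1351.0 ((323.4264221191406, 154.03045654296875), (40.610816955566406, 45.02813720703125), 4.085616588592529)
150 1203.0 ((323.2130432128906, 153.9112548828125), (39.56119918823242, 43.620521545410156), 3.9451863765716553)
180 83.0 ((313.1966857910156, 152.66392517089844), (9.346692085266113, 17.156944274902344), 39.80556869506836)
[321 168]
191 38 5.4083
```

View pics/hoz.png

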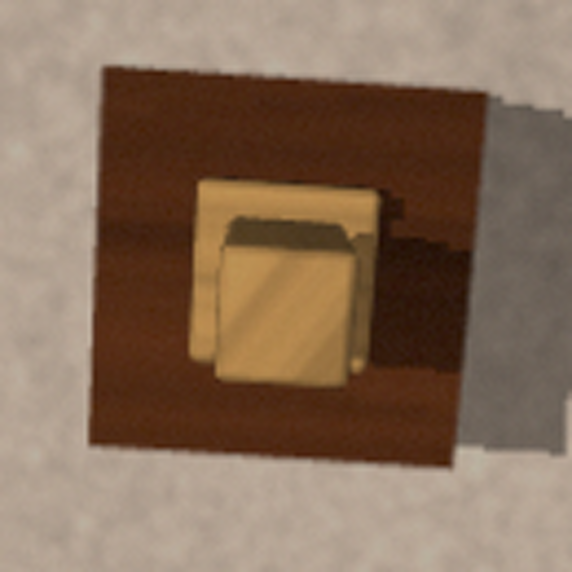

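View pics/stz.png

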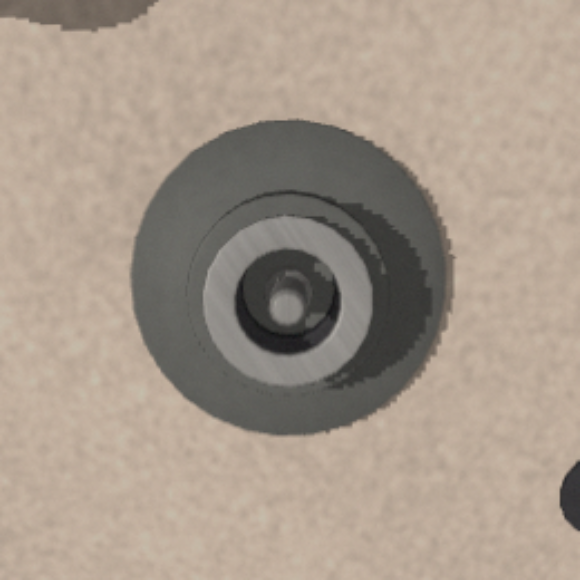

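Crop 1 shows the grip's top face with corners (228,247),(355,252),(346,386),(215,380) and the collar behind it, rotated a few degrees. Crop 2 shows the foot disc from (131..447, 120..435), the flange from (203..374, 215..387), and the spindle top at about (288,306).

Run:
```python
from h import *
g=np.array([[228,247],[355,252],[346,386],[215,380]])/4.4+[260,90]
co=np.array([[198,180],[380,190],[362,374],[190,360]])/4.4+[260,90]
bot.reach([0.5206,-.1636,.30],down(0)); w=snap("wrist")
for q,z in((g,.12),(co,.058)):
    P=cast(w,q,z); e=P[1]-P[0]; s=P[2]-P[1]; t=P[2]-P[3];u=P[3]-P[0]
    print(P.mean(0),[np.linalg.norm(v[:2]) for v in(e,s,t,u)],[np.degrees(np.arctan2(v[1],v[0]))%90 for v in(e,s,t,u)])
s=dict(np.load("stw.npz"))
sc=260/580; o=np.array([191,38])
print("spindle",cast(s,[np.array([288,306])*sc+o],.072))
f=s["frame"];hsv=cv2.cvtColor(f,cv2.COLOR_RGB2HSV)
x=cast(s,np.array([[131,275],[447,270],[288,120],[290,435]])*sc+o,.016);print("foot",x.tolist())
x=cast(s,np.array([[203,300],[374,300],[288,215],[288,387]])*sc+o,.059);print("fl",x.tolist())
# foot ellipse by non-beige mask, excluding shadow: fit left half pts
m=(hsv[...,1]<50).astype(np.uint8); n,l,stt,_=cv2.connectedComponentsWithStats(m)
k=(l==l[int(200*sc+o[1]),int(180*sc+o[0])]).astype(np.uint8)
c=max(cv2.findContours(k,0,1)[0],key=cv2.contourArea)[:,0].astype(float)
W=cast(s,c,.016)[:,:2]; A=np.c_[2*W,np.ones(len(W))]
for _ in range(8):
    v=np.linalg.lstsq(A,(W**2).sum(1),rcond=None)[0]; r=np.sqrt(v[2]+v[:2]@v[:2])
    e=np.abs(np.linalg.norm(W-v[:2],axis=1)-r); kk=e<max(2*np.median(e),.0005); W=W[kk];A=A[kk]
print("footfit",v[:2],r,len(W))
```

```text
[ 0.56068344 -0.16502962  0.12      ] [np.float64(0.021937561823011875), np.float64(0.0233466838186513), np.float64(0.02313561797702536), np.float64(0.023224958213138754)] [np.float64(87.73707750727331), np.float64(86.82966638639778), np.float64(87.31177744496844), np.float64(83.86798653462537)]
[ 0.56072237 -0.16476629  0.058     ] [np.float64(0.037447134863963505), np.float64(0.038192601477733776), np.float64(0.036507841738810394), np.float64(0.03715291802663822)] [np.float64(86.88352372263859), np.float64(85.22593058207556), np.float64(85.27622298672658), np.float64(86.6504745586652)]
spindle [[0.56446628 0.15252023 0.072     ]]
foot [[0.5698303473896953, 0.22518887955467914, 0.016000000000000014], [0.5719303598932453, 0.07942432009239404, 0.016000000000000014], [0.6375631146142482, 0.1525508253267955, 0.016000000000000014], [0.4921774326377184, 0.15190504560316986, 0.016000000000000014]]
fl [[0.5649093871517201, 0.18792698398610294, 0.059], [0.5648148228386688, 0.11679128448657258, 0.059], [0.5993602055171627, 0.15248654947862944, 0.059], [0.5274851280908601, 0.15264963809528492, 0.059]]
footfit [0.42367786 0.23539439] 0.32249780332487726 2328
```

Run:
```python
from h import *
import json
q=down(np.radians(-4)); p=[.5607,-.1649]
hand.move_gripper(.06,100)
bot.reach([*p,.20],q)
bot.servo_line([*p,.080],q,velocity=.12)
o=get_obs();print(o["position"],o["wrist_force"],o["time_s"])
hand.move_gripper(.0,100)
bot.dwell(.2)
o=get_obs();print(o["position"],o["wrist_force"],o["gripper_width"],o["grip_force"])
json.dump({"z0":float(o["position"][2])},open("g.json","w"))
bot.servo_line([*p,.20],q,velocity=.12); bot.dwell(.3)
o=get_obs();print(o["position"],o["wrist_force"],o["gripper_width"],o["time_s"])
bot.servo_line([.5647,.1524-.12,.20],q,velocity=.2)
bot.dwell(.3)
o=get_obs();print(o["position"],o["wrist_force"],o["ft_torque"],o["time_s"])
snap("scene","s1"); a=cv2.imread("pics/s1.png")[150:350,250:500]; cv2.imwrite("pics/s1c.png",cv2.resize(a,(750,600)))
```

```text
[ 0.56127443 -0.16507024  0.08078738] [-0.07797964 -0.05192907 -0.07406508] 8.6917
[ 0.5612019  -0.16504041  0.08072203] [-0.77407932  0.13172372  5.46925032] 0.022884616443613046 98.07993650436401
[ 0.56052271 -0.16485256  0.19953294] [ 0.1560974   0.43820969 -1.52916146] 0.022631463000842875 10.7583
[0.56471212 0.03177943 0.19998139] [ 0.29919664  0.12710736 -1.53741685] [ 0.00551211  0.040186   -0.02755467] 12.1917
```

View pics/s1c.png

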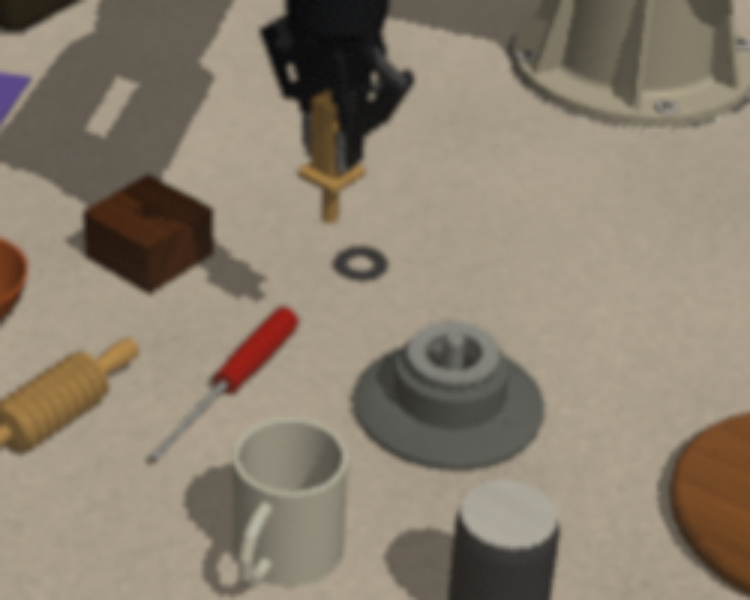

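The drift is held upright at crop (325,170) and is clear of the block, which is still in place. Next I'll touch the rim lightly at three points to get its plane.

```bash
cat >> h.py <<'E'
Q=down(np.radians(-4)); C=np.array([.5647,.1524]); OFF=.0707; RAD=.029
def fz(): return get_obs()["wrist_force"][2]+1.53
def foot(): return get_obs()["position"][2]-OFF
def xy(a): return C+RAD*np.array([np.cos(a),np.sin(a)])
def go(a,z,v=.1): bot.servo_line([*xy(a),z+OFF],Q,velocity=v)
def feel(a,z,thr=3.5,step=.0003,zmin=.049,v=.006,log=None):
    """lower from z in steps until force > thr; returns commanded z, foot z, force"""
    while z>zmin:
        z-=step; go(a,z,v); f=fz()
        if log is not None: log.append((round(z*1e3,2),round(foot()*1e3,2),round(f,1)))
        if f>thr: break
    return z,foot(),f
E
python3 - <<'E'
from h import *
from math import pi
go(pi*1.5,.085,.15)
res=[]
for i,a in enumerate((1.5*pi,1.5*pi+2*pi/3,1.5*pi+4*pi/3)):
    go(a,.082,.15); go(a,.0655,.06); t=get_obs()["time_s"]; L=[]
    r=feel(a,.0655,log=L); t2=get_obs()["time_s"]
    print(i,r,t2-t,len(L),L[-4:])
    res.append((*(xy(a)-C),r[1])); go(a,.082,.1)
A=np.array(res); s=np.linalg.solve(np.c_[A[:,:2],np.ones(3)],A[:,2]); print(s,np.hypot(*s[:2]),get_obs()["time_s"],fz())
E
```

```text
0 (0.05770000000000003, np.float64(0.058057505393129274), np.float64(6.400389278090576)) 6.500000000000002 26 [(58.6, np.float64(58.57), np.float64(-0.3)), (58.3, np.float64(58.34), np.float64(1.2)), (58.0, np.float64(58.19), np.float64(2.6)), (57.7, np.float64(58.06), np.float64(6.4))]
1 (0.057100000000000026, np.float64(0.057375446325604776), np.float64(5.065171350492182)) 7.0 28 [(58.0, np.float64(57.97), np.float64(-0.3)), (57.7, np.float64(57.66), np.float64(-0.7)), (57.4, np.float64(57.45), np.float64(0.8)), (57.1, np.float64(57.38), np.float64(5.1))]
2 (0.058900000000000036, np.float64(0.05914210197781099), np.float64(4.9189549879320555)) 5.5 22 [(59.8, np.float64(59.77), np.float64(-0.9)), (59.5, np.float64(59.45), np.float64(0.8)), (59.2, np.float64(59.3), np.float64(1.6)), (58.9, np.float64(59.14), np.float64(4.9))]
[-0.03517169  0.00462687  0.05819168] 0.035474722593349994 35.7333 0.5966035806820049
```

```bash
cat >> h.py <<'E'
def press(a,ztop,zcmd,v=.009):
    go(a,.0765,.15); go(a,ztop+.0012,.06); go(a,zcmd,v)
    f1=fz(); z=foot(); t=get_obs()["time_s"]
    print(f"a={a:.2f} cmd={zcmd*1e3:.2f} foot={z*1e3:.2f} f={f1:.1f} t={t:.2f}")
    return z
def up(a): go(a,.0765,.12)
E
python3 - <<'E'
from h import *
from math import pi
press(pi,.0592,.0545); up(pi)
press(0,.0573,.0523); up(0)
E
```

```text
a=3.14 cmd=54.50 foot=55.21 f=8.4 t=37.22
a=0.00 cmd=52.30 foot=53.12 f=7.2 t=39.38
```

Run:
```python
from h import *
from math import pi
press(pi,.0555,.0508); up(pi)
press(0,.0535,.0502); up(0)
```

```text
a=3.14 cmd=50.80 foot=51.55 f=7.6 t=41.55
a=0.00 cmd=50.20 foot=51.07 f=8.7 t=43.62
```

```bash
cat >> h.py <<'E'
def drive(a,ztop,zcmd,thr=13,zmin=.0484):
    press(a,ztop,zcmd); L=[]; z=zcmd
    while z>zmin:
        z-=.0003; go(a,z,.006); f=fz(); L.append((round(z*1e3,2),round(foot()*1e3,2),round(f,1)))
        if f>thr: break
    print(L,get_obs()["time_s"]); return z
E
python3 - <<'E'
from h import *
from math import pi
drive(pi,.0517,.0500); up(pi)
drive(0,.0513,.0500);
E
```

```text
a=3.14 cmd=50.00 foot=50.95 f=10.9 t=45.53
[(49.7, np.float64(50.93), np.float64(13.9))] 45.7833
a=0.00 cmd=50.00 foot=50.98 f=9.8 t=47.67
[(49.7, np.float64(50.93), np.float64(12.2)), (49.4, np.float64(50.89), np.float64(14.6))] 48.1667
```

Run:
```python
from h import *
from math import pi
up(0); drive(pi/2,.0512,.0498); up(pi/2)
a=1.5*pi; z=drive(a,.0512,.0498)
for _ in range(4):
    d=20-fz()
    if abs(d)<1: break
    z-=np.clip(d/10e3,-.0006,.0006); go(a,z,.006)
h=[]
for _ in range(7): bot.dwell(.1); h.append(round(fz(),1))
print(h,foot(),get_obs()["time_s"])
go(a,.0765,.06)
print(get_obs()["time_s"])
```

```text
a=1.57 cmd=49.80 foot=50.89 f=11.9 t=49.96
[(49.5, np.float64(50.89), np.float64(14.8))] 50.2083
a=4.71 cmd=49.80 foot=50.92 f=12.8 t=52.11
[(49.5, np.float64(50.9), np.float64(15.8))] 52.3583
[np.float64(19.6), np.float64(19.5), np.float64(18.7), np.float64(19.6), np.float64(19.9), np.float64(19.4), np.float64(19.1)] 0.050859105248824615 53.3083
53.9167
```

Run:
```python
from h import *
p=[.5608,-.1650]
bot.servo_line([*p,.0765+OFF],Q,velocity=.2)
bot.servo_line([*p,.0580+OFF],Q,velocity=.1); bot.dwell(.15)
o=get_obs(); print(o["position"],o["time_s"])
bot.servo_line([*p,.035+OFF],Q,velocity=.06); f=get_obs()["wrist_force"]; print(f)
if np.linalg.norm(f[:2])<3 and f[2]<2:
    bot.servo_line([*p,.0108+OFF],Q,velocity=.05); f=get_obs()["wrist_force"]; print(f,get_obs()["time_s"])
```

```text
[ 0.56107046 -0.16487279  0.12904724] 55.9917
[ 0.39176314 -0.07343436 -0.61677329]
[ 0.22620173 -0.29789648 -2.41692601] 57.1583
```

Run:
```python
from h import *
p=[.5608,-.1650]
hand.move_gripper(.06); bot.dwell(.2)
bot.servo_line([*p,.22],Q,velocity=.12)
snap("scene","s2"); a=cv2.imread("pics/s2.png")[150:350,250:500]; cv2.imwrite("pics/s2c.png",cv2.resize(a,(750,600)))
print(get_obs()["time_s"])
```

```text
59.1583
```

View pics/s2c.png

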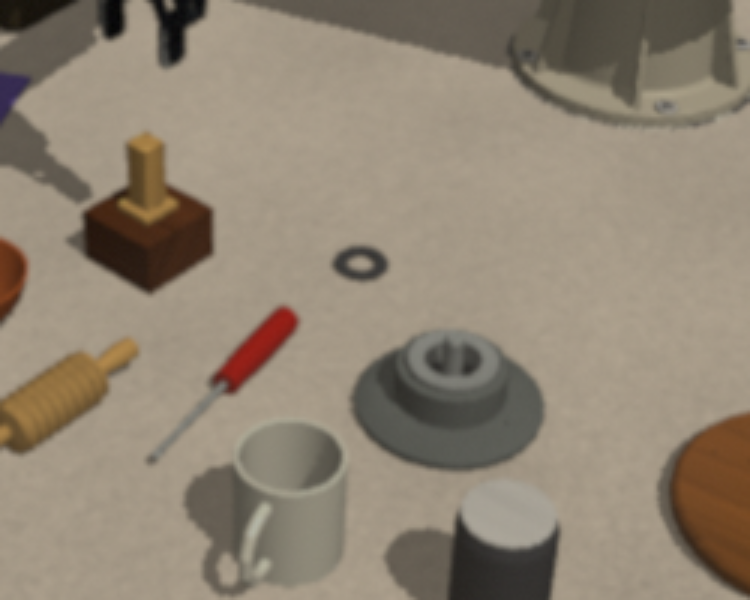

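The drift stands in its block at (147,200), collar resting on top. The cup's flange lies flat on the hub at (450,360), and the other things haven't moved.

```bash
python3 -c "
from workcell import hand_in
print(hand_in())"
```

```text
the job is handed in; nothing more can be done
None
```

The cup is home and square, seated with a steady push of about 19.5 N held for 0.7 s, and the drift is back upright in its block; I handed the job in at about 59 s.

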